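# Load, close and wind the hand-wound specimen mixer

## Robot

A 7-joint arm with a two-finger parallel gripper is mounted at the origin on the work surface. World frame = base frame: x ahead of the robot, y to its left, z up, the work surface at z = 0. Lengths are in m, angles in rad, forces in N, time in s.
With the tool pointing down it reaches from about 0.425 to 0.925 m from the base axis. Payload 6.8 kg.
Tool frame: the origin (TCP) lies midway between the tips of the shut fingers; the grasp point (between the pads) lies 19 mm behind it (bot.pinch_z is the distance from the TCP to the grasp point, in m); z points along the fingers, y is the line along which they close (so a half turn about z gives the same grasp; the last joint's range is limited). The gripper opens to 85 mm and grips with 20 to 120 N. Pads are 22 mm wide; open, the fingers measure 114 mm over their backs; the gripper's body (76 mm by 85 mm) begins 54 mm behind the grasp point. The pads swing forward as they close: fully open they stand 13 mm farther back than shut.
Start: joints at [-1.277, 0.477, 0.022, 1.555, -0.011, 1.109, -0.083], TCP at [0.264, 0.621, 0.231] pointing down, gripper open.
Joint ranges: [-2.96, 2.96], [-0.34, 2.1], [-1.41, 1.46], [0.24, 2.44], [-1.37, 4.51], [0.17, 1.92], [-2.96, 2.96]. Speed limits (rad/s): [2.39, 2.39, 3.14, 3.14, 3.14, 3.14, 3.14].

## Interface

Orientations are given as a unit quaternion [w, x, y, z].
In Python, from station import bot, imaging gives the robot as it stands. The module is installed in compiled form; this text tells all that it offers.
- The arm moves only by the tool carry_out, never from a script. Its argument "targets" is a list of rows, each a list of 5 numbers: the shift along the tool's x, y, z in cm, then the turn about the tool's z in degrees, then the opening, from -1 (shut) to 1 (fully open). In form: [[x, y, z, yaw, gripper], ...]. A call has 1 to 12 rows; each row shifts and turns the commanded pose from where the row before left it, along the tool's axes as they then stand; what a row does not reach is not made up. A row lasts 1/10 s, in which the tool goes at most 50 mm and 8.59 degrees, less where a joint would pass 70% of its speed; a pose out of reach is approached as far as the arm can. A call is refused whole if a number of a shift passes 5 or a number of a turn 8.59, either way. A call with a gripper value outside its range is refused whole. The fingers move at their own pace and stop on an object; "force" is the grip in N (left out, the last holds). Time passes only in rows, so rows that do not move let the fingers close. It gives the time, the measured TCP pose, the force, the opening and the grip force at its end, in the units of the state.
- bot.get_obs(): the state, without advancing time (a new reading comes with each control period).
- imaging.read_camera(name): name is "scene" or "top" or "wrist"; returns the picture (480x640x3 uint8, red, green, blue); there is no depth.
- imaging.calibration(name): a dict with "fx", "fy", "cx", "cy" (pixels), "extrinsics" (4x4, takes a point from world to camera coordinates). Camera axes: x right, y up, looking along -z (the intrinsics and any distortion apply to the point x, -y, -z); pixel columns grow to the right and rows downward; lengths in m; the calibration is good to about 2 mm. The wrist camera is an equidistant fisheye: a pixel r from the principal point sees the ray r / f radians off the axis. A picture is of the moment at which its call begins: read the wrist's pose just before it. calibration takes no time and is no camera call; for the wrist camera it gives the pose at the moment of the call.
- bot.hand_in(): hands the job in; it is judged then, once.
The state is a dict: "t": time; "q": joint angles; "joint_vel": joint speeds; "joint_torque": joint torques, N m; "eef_pos": TCP position; "tool_rot": TCP orientation; "contact_force": force on the tool from outside, world axes, zero at the start; "torque": the same for the moment, N m; "gripper_width": opening from 0.0 (shut) to 1.0 (fully open); "grasp_force": force on a finger pad.
Only numpy, scipy, OpenCV 4.12 (cv2) and the standard library are available. Lean on these libraries where they do the work, as an engineer would, in place of code of your own. Each camera call takes 0.05 s, during which the arm holds its last target. There are 200 camera calls.

## Task

Stand the squat white specimen pot from the steel tray upright in the mixer's open chamber and press the lid down over it until it is fully shut. Then wind the mixer's butterfly key clockwise (seen from above), turn after turn, until it is fully wound against its stop, and let go. Leave all the other bottles, jars and boxes standing where they are.

Things in the scene. Friction and masses are not known exactly. Their poses are not given: they have to be found in the camera images.
- mixer: Fixed white box, 140 (x) by 200 (y) by 90 mm high, on the left or right of the bench, the tray on the other; origin: centre of its underside, z up. +y part: open-topped chamber, inside 124 (x) by 76 mm (y), centred at y = +54 mm, walls 8 mm, floor 18 mm and rim 90 mm above the bench. -y part: flat deck at 90 mm with the key at x = 0, y = -45 mm.
- chamber_floor (a point): Centre of the chamber's inner floor, 72 mm below the rim; axes as the mixer's.
- lid_hinge (a point): Middle of the lid's hinge line, which runs along the mixer's x on its outer +y rim (mixer x = 0, y = +100 mm, 90 mm high). Axes as the mixer's; it does not turn with the lid.
- lid (a joint): Flat grey chamber lid, 138 mm along the hinge, 92 mm hinge to free edge, 8 mm thick. 0 = shut on the rim, its top 98 mm above the bench; grows as it opens upward, pi/2 = upright, at most 2.2, leaning out beyond the mixer's +y side (it starts there). Stiff friction hinge (0.25 N m): stays where left, needs about 3 N at the free edge, all the way to 0.
- lid_edge (a point): Middle of the lid's free edge, on its outer (upper) face, 92 mm from the hinge; moves with the lid; its z points out of the outer face, its -y away from the hinge.
- key (a joint): Winding angle of the key, rad: grows clockwise seen from above; 0 = run down, 6.0 = fully wound, a hard stop. Spring and friction oppose winding by 0.11 to 0.19 N m; released, the key stays where it is. At angle a its wings lie along the mixer's x axis turned clockwise by a.
- key_grip (a point): Middle of the steel butterfly key's wings, on its upright axis, 125 mm above the bench (35 above the deck). The wings are a flat upright plate 60 mm long (point x), 10 mm thick (point y), 34 mm high, its lower edge 18 mm above the deck, on a 14 mm stem; grip it across its thickness from above. The point turns with the key.
- pot: The squat white specimen pot, round, 47 mm in diameter with a 50 mm screw cap (the cap's top 22 mm), 66 mm tall, about 90 g; origin at the centre of its underside, z up. It starts upright in the tray.
- tray: Shallow steel tray fixed to the bench, 200 by 200 mm, rim 14 mm high, floor 4 mm thick; origin at the centre of its underside. The pot and three bystanders stand in it in a two by two pattern, about 100 mm apart, any one in any place.
- tall_bottle: Bystander in the tray: tall slim white bottle, 48 mm in diameter, 135 mm tall; origin under its centre.
- amber_jar: Bystander in the tray: amber glass jar with a white cap, 60 mm in diameter, 95 mm tall; origin under its centre.
- steel_cup: Bystander in the tray: open steel cup, 54 mm in diameter, 75 mm tall; origin under its centre.
- wash_bottle: Bystander on the bench in front of the mixer (its -x side): yellow bottle, 54 mm in diameter, 140 mm tall; origin under its centre.
- wipes_can: Bystander on the bench behind the mixer (its +x side): white canister, 72 mm in diameter, 150 mm tall; origin under its centre.
- slide_box: Bystander on the bench beside the mixer's key end (its -y side): blue slide box, 90 by 35 mm, 50 mm tall; origin under its centre.
Things that resemble listed ones, but are neither listed nor needed, are in the scene too. Leave any green look-alike of the pot alone.

How it is judged:
By the outcome, as a careful person would: the job done as asked, in the order asked, and still so for the second after the job is handed in, with the robot touching nothing.
It also fails if it takes over 72 s, if anything falls off the work surface, if the arm or the gripper's body presses on something with over 40 N, if the wrist force passes 120 N, or if a joint passes its speed limit or range.

## Working session

There is one attempt and no reset: what is moved stays moved. The work goes in short steps, Python scripts to look and compute and a tool call to move; the robot and the scene stay as the last step left them, time stands still between calls to the robot, and variables do not carry over. Pictures are saved under pics/ and viewed, at most 10 in all, crops included, and the job is handed in when it is done.

Besides the shell and the picture viewer there is one more tool, called after "Call:" by a JSON object that holds its "method" and its "body", one argument or row to a line. carry_out: Moves the arm, as the interface text tells. Its arguments: {"type":"object","properties":{"targets":{"type":"array"},"force":{"type":"number"}},"required":["targets"]}

```bash
mkdir -p pics; ls; python3 - <<'E'
from station import bot, imaging
import cv2, numpy as np
o=bot.get_obs(); print(o, bot.pinch_z)
for n in("scene","top"):
    im=imaging.read_camera(n); cv2.imwrite(f"pics/{n}0.png",im[:,:,::-1]); c=imaging.calibration(n); print(n,c)
E
```

```text
pics
{'t': 0.0, 'q': array([-1.27711653,  0.4778011 ,  0.02232758,  1.55644821, -0.01145494,
        1.10927637, -0.08311909]), 'joint_vel': array([-0.00102375, -0.00064101, -0.00063065,  0.00125667,  0.0003155 ,
       -0.00153217, -0.00044256]), 'joint_torque': array([-4.91470331e-06, -5.96447933e+01,  1.60808869e+00, -2.81184751e+01,
        1.24994642e-02,  9.60174773e-03,  1.09158182e-05]), 'eef_pos': array([0.2637538 , 0.6207032 , 0.23032618]), 'tool_rot': array([-9.66144839e-05,  1.99524947e-01,  9.79892331e-01, -8.97322623e-04]), 'contact_force': array([0.43270104, 0.17407402, 0.50521407]), 'torque': array([ 0.03472358, -0.00189839, -0.02112309]), 'grasp_force': 0.0, 'gripper_width': 0.9967379968424994} 0.0187
scene {'fx': 590.6361729617942, 'fy': 590.6361729617942, 'cx': 318.9849928501607, 'cy': 253.40016496851143, 'extrinsics': array([[-0.62132628,  0.78354443, -0.0034321 ,  0.35415984],
       [-0.667797  , -0.52724073,  0.52541829,  0.33586561],
       [ 0.40987903,  0.32874814,  0.85083714, -1.56465918],
       [ 0.        ,  0.        ,  0.        ,  1.        ]])}
top {'fx': 605.9056141513671, 'fy': 605.9056141513671, 'cx': 331.35850455263363, 'cy': 239.72736005580342, 'extrinsics': array([[ 0.02695885, -0.99959007, -0.00963928, -0.00704292],
       [ 0.9860314 ,  0.0250052 ,  0.16467187, -0.60013048],
       [-0.16436334, -0.013944  ,  0.9863013 , -1.21711558],
       [ 0.        ,  0.        ,  0.        ,  1.        ]])}
```

View pics/scene0.png

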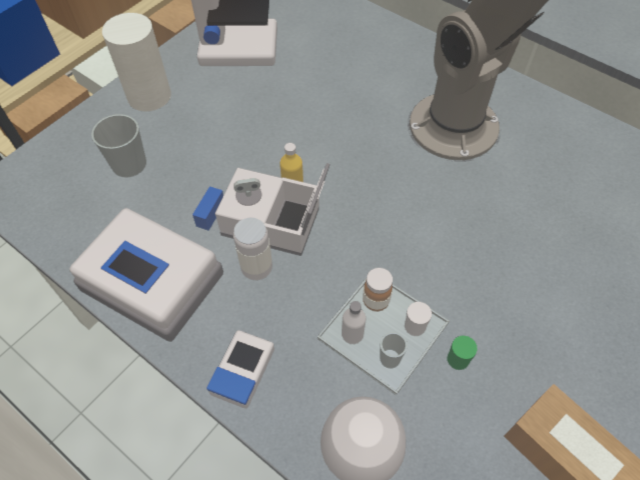

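View pics/top0.png

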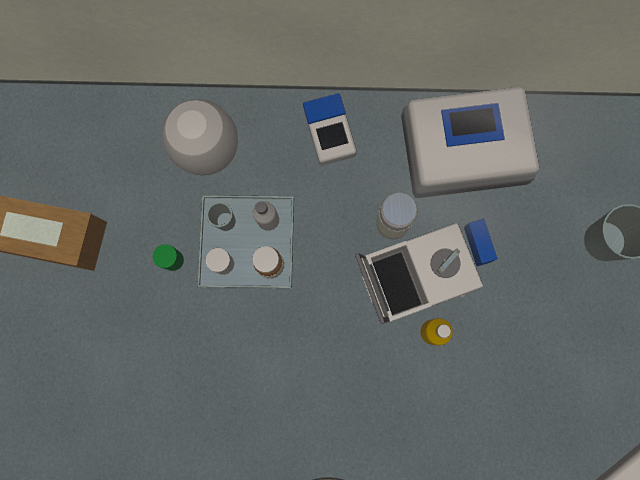

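The top view shows the tray at about (247,241) holding four items: a cup at (220,215), a tall bottle at (264,214), a white pot at (218,260) and an amber jar with a white cap at (267,261). The mixer is at about (420,273), with its lid leaning out on the left and the key at (449,262).

Pot candidates:
- **(218,260) in top, (419,318) in scene:** plain white, short and in the tray, so it fits the description.
- **(267,261):** has an amber body, so it is the jar.
- **(165,257):** the green look-alike outside the tray.

I'll confirm the pot in an enlarged crop.

```bash
cat > h.py <<'E'
import numpy as np, cv2
from station import bot, imaging
def ray(n,u,v,c=None):
    c=c or imaging.calibration(n); E=c["extrinsics"]; R,t=E[:3,:3],E[:3,3]
    x,y=(u-c["cx"])/c["fx"],(v-c["cy"])/c["fy"]
    if n=="wrist":
        r=np.hypot(x,y); s=np.sin(r)/max(r,1e-9); d=np.array([x*s,-y*s,-np.cos(r)])
    else: d=np.array([x,-y,-1.])
    return -R.T@t, R.T@d
def onz(n,u,v,z,c=None):
    o,d=ray(n,u,v,c); return (o+d*(z-o[2])/d[2])[:2]
def proj(n,p):
    c=imaging.calibration(n);E=c["extrinsics"];q=E[:3,:3]@np.asarray(p)+E[:3,3]
    return c["cx"]-c["fx"]*q[0]/q[2], c["cy"]+c["fy"]*q[1]/q[2]
E
python3 - <<'E'
from h import *
t=cv2.imread("pics/top0.png"); s=cv2.imread("pics/scene0.png")
a=cv2.resize(t[215:335,350:500],None,fx=4,fy=4,interpolation=cv2.INTER_CUBIC)   #600x480
b=cv2.resize(s[290:350,390:440],None,fx=4,fy=4,interpolation=cv2.INTER_CUBIC)
c=cv2.resize(t[240:282,195:245],None,fx=4,fy=4,interpolation=cv2.INTER_CUBIC)
o=np.zeros((480,800,3),np.uint8); o[:,:600]=a; o[:240,600:800]=b; o[260:428,600:800]=c
cv2.imwrite("pics/crop1.png",o)
# pot cap top, by brightness
hsv=cv2.cvtColor(t,cv2.COLOR_BGR2HSV)
m=((hsv[...,2]>150)&(hsv[...,1]<60)).astype(np.uint8)
n,l,st,ce=cv2.connectedComponentsWithStats(m)
for i in range(1,n):
    if st[i,4]>80: print(st[i],ce[i].round(1))
for z in (0.07,): print("pot",onz("top",218,260,z))
E
```

```text
[ 412   89  125   94 6910] [473.1 139.4]
[ 166  110   48   45 1361] [190.1 133.6]
[310 115  45  46 740] [332.1 139.6]
[   0  212   63   34 1411] [ 31.1 228.4]
[ 366  224  117   97 3370] [438.  266.4]
[253 246  25  26 515] [265.  258.7]
[206 248  24  24 440] [217.1 259.4]
[438 325  12  13 124] [443.6 330.7]
[611 456  29  24 347] [629.9 471.5]
pot [0.54873851 0.23946516]
```

View pics/crop1.png

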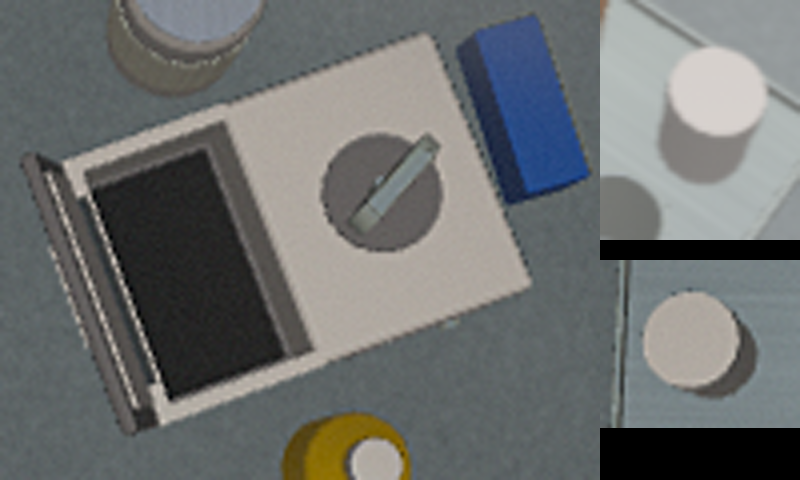

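The crop confirms the pot: a white cap on a short white body, centred at about (217.4,259.6) in top. The mixer's rim corners in crop pixels are (430,33), (531,287), (160,427) and (62,162). The key wings run from about (356,226) to (432,138).

```bash
python3 - <<'E'
from h import *
f=lambda x,y:((x+.5)/4-.5+350,(y+.5)/4-.5+215)
C=np.array([onz("top",*f(*p),.09) for p in((430,33),(531,287),(160,427),(62,162))])*1e3
L=np.array([[70,-100],[-70,-100],[-70,100],[70,100]],float)
print("cam",ray("top",0,0)[0])
for k in(3,4):
    a,b=L[:k],C[:k]; ac,bc=a-a.mean(0),b-b.mean(0)
    th=np.arctan2((ac[:,0]*bc[:,1]-ac[:,1]*bc[:,0]).sum(),(ac*bc).sum())
    R=np.array([[np.cos(th),-np.sin(th)],[np.sin(th),np.cos(th)]]); t=b.mean(0)-R@a.mean(0)
    print(k,"yaw",np.degrees(th),"org",t,"res",(C-(L@R.T+t)).round(1).tolist())
for nm,l in dict(chamber=(0,54),hinge=(0,100),key=(0,-45),outside=(0,185)).items():
    p=R@l+t; print(nm,p.round(1),np.hypot(*p).round())
k1=onz("top",*f(356,226),.142);k2=onz("top",*f(432,138),.142)
d=k2-k1; print("key mid",(k1+k2)/2,"len",np.hypot(*d),"world ang",np.degrees(np.arctan2(d[1],d[0])))
p=onz("top",217.4,259.6,.07); print("pot top",p, "scene pred",proj("scene",[*p,.07]), "seen",(390+(717-600)/4,290+92/4))
print("pot scene",onz("scene",390+117/4-.4,290+91/4-.4,.07))
for nm,(u,v,z) in dict(bottle=(263,209,.139),cup=(220,214,.079),amber=(266,259,.099),wipes=(399,211,.15),wash=(444,331,.14)).items(): print(nm,onz("top",u,v,z).round(3))
o=bot.get_obs(); q=o["tool_rot"]; from scipy.spatial.transform import Rotation as Ro
print(Ro.from_quat(q[[1,2,3,0]]).as_matrix().round(3))
E
```

```text
cam [ 0.39188819 -0.00900511  1.2991994 ]
3 yaw 21.49185944269411 org [ 534.17940166 -178.05967049] res [[-1.4, -0.6], [1.1, 1.4], [0.3, -0.8], [1.0, -1.4]]
4 yaw 21.336558388873218 org [ 534.43444058 -178.40210497] res [[-1.5, 0.0], [1.2, 1.7], [-0.1, -0.8], [0.4, -0.9]]
chamber [ 514.8 -128.1] 530.0
hinge [498.  -85.3] 505.0
key [ 550.8 -220.3] 593.0
outside [467.1  -6.1] 467.0
key mid [ 0.55075106 -0.2181293 ] len 0.05693952619722741 world ang -40.05235565341575
pot top [0.54953242 0.24074449] scene pred (np.float64(417.91408780941623), np.float64(313.0491815566168)) seen (419.25, 313.0)
pot scene [0.54703391 0.24136823]
bottle [0.643 0.143]
cup [0.643 0.239]
amber [0.55  0.138]
wipes [ 0.643 -0.122]
wash [ 0.416 -0.21 ]
[[-0.92   0.391 -0.001]
 [ 0.391  0.92  -0.002]
 [-0.    -0.002 -1.   ]]
```

Call:
{"method": "carry_out", "body": {
  "targets": [
    [-3.4,-2,0,0,1],
    [-3.4,-2,0,0,1],
    [-3.4,-2,0,0,1],
    [-3.4,-2,0,0,1],
    [-3.4,-2,0,0,1],
    [-3.4,-2,0,0,1],
    [-3.4,-2,0,0,1],
    [-3.4,-2,0,0,1],
    [-3.4,-2,0,0,1],
    [-3.4,-2,0,0,1],
    [-3.4,-2,0,0,1],
    [-3.4,-2,0,0,1]
  ],
  "force": 40
}}

```text
t: 1.3
eef_pos: [0.5461, 0.2393, 0.231]
tool_rot: [-0.0, 0.199, 0.98, -0.0]
contact_force: [0.5, -0.1, -0.2]
gripper_width: 0.998
grasp_force: 0.0
```

```bash
cat >> h.py <<'E'
def P(n):
    c=imaging.calibration(n); o=bot.get_obs(); im=imaging.read_camera(n); return c,o,im
E
python3 - <<'E'
from h import *
c,o,im=P("wrist"); cv2.imwrite("pics/w1.png",im[:,:,::-1])
hsv=cv2.cvtColor(im,cv2.COLOR_RGB2HSV); m=((hsv[...,2]>150)&(hsv[...,1]<60)).astype(np.uint8)
n,l,st,ce=cv2.connectedComponentsWithStats(m)
for i in range(1,n):
    if st[i,4]>300: print(st[i],ce[i].round(1),onz("wrist",*ce[i],.07,c).round(4))
print(o["eef_pos"])
E
```

```text
[626 122  14  51 625] [633.2 146.1] [0.5989 0.5908]
[  174   144   229   201 22428] [288.8 244.8] [0.5587 0.2112]
[243 339  43  28 810] [263.4 352.1] [0.6518 0.1411]
[   0  346   67   65 1098] [ 27.9 384.9] [ 0.6039 -0.2194]
[461 426  36  32 533] [479.1 439.2] [0.9015 0.3259]
[0.54611252 0.23933963 0.23100369]
```

View pics/w1.png

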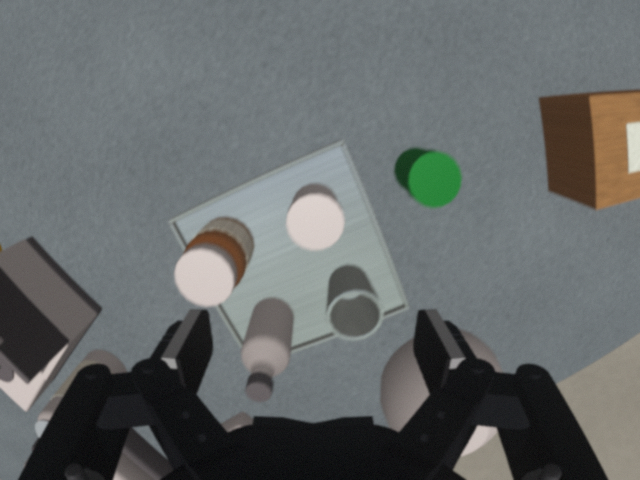

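The wrist view shows the pot's cap as a white disc at about (315,222), with the amber jar at (205,276), the bottle at (265,355) and the cup at (355,312). All match the earlier identification.

```bash
python3 - <<'E'
from h import *
im=cv2.imread("pics/w1.png"); c=imaging.calibration("wrist")
v=cv2.GaussianBlur(im,(3,3),0).min(2); m=(v[170:270,270:360]>195).astype(np.uint8)
n,l,st,ce=cv2.connectedComponentsWithStats(m); i=1+st[1:,4].argmax(); p=ce[i]+[270,170]; print(st[i],p)
for p in(p,(315,221)): print(onz("wrist",*p,.07,c))
E
```

```text
[  18   27   54   51 2162] [314.66327475 221.72571693]
[0.55349183 0.23120147]
[0.5530191  0.23171594]
```

The wrist view disagrees with the other two by 9 mm, so I'll cross-check on the tray corners and the neighbours.

```bash
python3 - <<'E'
from h import *
c=imaging.calibration("wrist"); print({k:v for k,v in c.items()}); o=bot.get_obs(); print(o["eef_pos"],o["joint_vel"].round(3))
for nm,w,t,z in(("cornA",(343,143),(199,288),.014),("cornB",(406,306),(203,196),.014),("cornC",(170,221),(292,288),.014),("amber",(205,276),(266,259),.099),("pot",(315,222),(217.4,259.6),.07)):
    print(nm,onz("wrist",*w,z,c).round(4),onz("top",*t,z).round(4))
E
```

```text
{'fx': 371.64829954431775, 'fy': 371.64829954431775, 'cx': 312.6963891502687, 'cy': 240.90112769587546, 'extrinsics': array([[ 0.39788722,  0.91743189, -0.00211992, -0.43052562],
       [-0.86928809,  0.37626667, -0.32056453,  0.43282136],
       [-0.29329846,  0.12939135,  0.94722431, -0.24818963],
       [ 0.        ,  0.        ,  0.        ,  1.        ]])}
[0.55059844 0.23140793 0.23124491] [-0.029 -0.019  0.015  0.023  0.024  0.003 -0.134]
cornA [0.5066 0.2813] [0.4949 0.2878]
cornB [0.6981 0.2805] [0.6956 0.2917]
cornC [0.5058 0.0859] [0.5    0.0899]
amber [0.5523 0.1324] [0.5495 0.1376]
pot [0.5538 0.2314] [0.5495 0.2407]
```

Call:
{"method": "carry_out", "body": {
  "targets": [
    [0,0,2.6,7.3,1],
    [0,0,2.6,7.3,1],
    [0,0,2.6,7.4,1],
    [0,0,2.6,0,1],
    [0,0,1.6,0,1],
    [0,0,0,0,1],
    [0,0,0,0,1]
  ]
}}

```text
t: 2.05
eef_pos: [0.5456, 0.2409, 0.1114]
tool_rot: [-0.0, 0.383, 0.924, -0.0]
contact_force: [0.0, -0.0, -0.0]
gripper_width: 1.0
grasp_force: 0.0
```

Call:
{"method": "carry_out", "body": {
  "targets": [
    [-0.25,0.25,2.6,0,1],
    [0,0,2.6,0,1],
    [0,0,2.4,0,1],
    [0,0,0,0,1],
    [0,0,0,0,-1],
    [0,0,0,0,-1],
    [0,0,0,0,-1],
    [0,0,0,0,-1],
    [0,0,0,0,-1],
    [0,0,0,0,-1]
  ]
}}

```text
t: 3.05
eef_pos: [0.5504, 0.2414, 0.0375]
tool_rot: [0.001, 0.383, 0.924, 0.001]
contact_force: [-0.9, -0.8, 4.6]
gripper_width: 0.574
grasp_force: 40.9
```

Call:
{"method": "carry_out", "body": {
  "targets": [
    [0,0,-3,0,-1],
    [0,0,-4.5,0,-1],
    [0,0,-4.5,0,-1],
    [0,0,-4.5,0,-1],
    [0,0,-4.5,0,-1],
    [0,0,0,0,-1]
  ]
}}

```text
t: 3.65
eef_pos: [0.5529, 0.2422, 0.2537]
tool_rot: [0.004, 0.383, 0.924, 0.006]
contact_force: [1.9, 0.6, -0.1]
gripper_width: 0.571
grasp_force: 41.9
```

Call:
{"method": "carry_out", "body": {
  "targets": [
    [-1.2,-1.45,0,0,-1],
    [-2.4,-2.9,0,0,-1],
    [-2.4,-2.9,0,0,-1],
    [-2.4,-2.9,0,0,-1],
    [-2.4,-2.9,0,0,-1],
    [-2.4,-2.9,0,0,-1],
    [-2.4,-2.9,0,0,-1],
    [-2.4,-2.9,0,0,-1],
    [-2.4,-2.9,0,0,-1],
    [-2.4,-2.9,0,0,-1],
    [-1.2,-1.45,0,0,-1],
    [0,0,0,0,-1]
  ]
}}

```text
t: 4.85
eef_pos: [0.511, -0.1386, 0.2444]
tool_rot: [-0.001, 0.386, 0.922, -0.001]
contact_force: [-0.2, -0.6, -1.6]
gripper_width: 0.571
grasp_force: 41.8
```

Call:
{"method": "carry_out", "body": {
  "targets": [
    [0,0,0,8,-1],
    [0,0,0,8,-1],
    [0,0,0,7.6,-1],
    [0,0,0,0,-1],
    [0,0,0,0,-1]
  ]
}}

```text
t: 5.35
eef_pos: [0.513, -0.1334, 0.2447]
tool_rot: [-0.001, 0.562, 0.827, -0.0]
contact_force: [0.4, -0.2, -0.8]
gripper_width: 0.569
grasp_force: 41.8
```

```bash
python3 - <<'E'
from h import *
o=bot.get_obs(); print(o["q"].round(2),o["eef_pos"],o["joint_vel"].round(2))
t=P("top")[2]; s=P("scene")[2]; w=P("wrist")[2]
a=cv2.resize(t[205:345,330:500],None,fx=2.2,fy=2.2); b=cv2.resize(s[110:270,190:350],None,fx=2.2,fy=2.2)
h=min(a.shape[0],b.shape[0]); cv2.imwrite("pics/c2.png",np.hstack([a[:h],b[:h]])[:,:,::-1]); cv2.imwrite("pics/w2.png",w[:,:,::-1])
E
```

```text
[-0.29  0.24  0.51  1.91 -0.14  1.03  0.65] [ 0.51298003 -0.13340478  0.2446942 ] [ 0.01 -0.   -0.   -0.01  0.    0.   -0.  ]
```

View pics/w2.png

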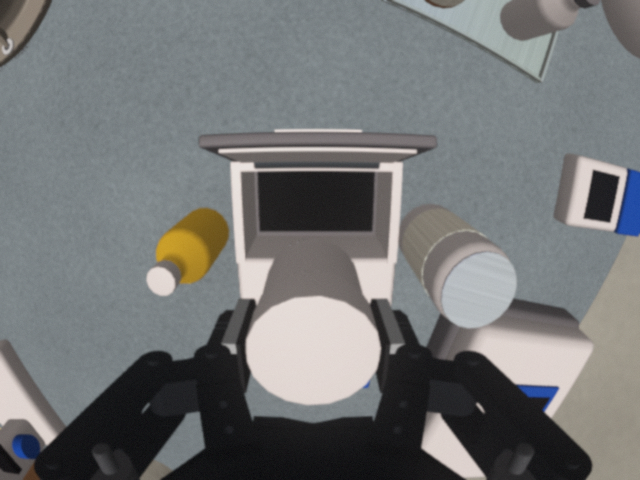

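The wrist view shows the pot upright in the fingers. The chamber below has rim corners at about (233,163) and (403,163), with its inside opening from about (244,172) to (391,172).

```bash
python3 - <<'E'
from h import *
c=imaging.calibration("wrist"); th=np.radians(21.4); R=np.array([[np.cos(th),-np.sin(th)],[np.sin(th),np.cos(th)]]); t=np.array([.5343,-.1783])
for nm,p in dict(outL=(233,163),outR=(403,163),innerL=(244,172),innerR=(391,172),edgeL=(239,280),edgeR=(394,280)).items():
    print(nm,((onz("wrist",*p,.09,c)-t)@R*1e3).round(1))
print("tcp",((bot.get_obs()["eef_pos"][:2]-t)@R*1e3).round(1))
# target delta to mixer (0,52) in tool axes
from scipy.spatial.transform import Rotation as Ro
q=bot.get_obs()["tool_rot"]; M=Ro.from_quat(q[[1,2,3,0]]).as_matrix(); d=np.r_[R@[0,.052]+t-bot.get_obs()["eef_pos"][:2],0]
print((M.T@d*100).round(2), "yaw of tool y",np.degrees(np.arctan2(M[1,1],M[0,1])))
E
```

```text
outL [-68.6  97.9]
outR [69.5 98.7]
innerL [-59.7  90.3]
innerR [59.7 90.9]
edgeL [-69.2  -5.2]
edgeR [68.8 -4.9]
tcp [-3.2 49.1]
[ 0.29  0.32 -0.  ] yaw of tool y 21.508435994428133
```

Call:
{"method": "carry_out", "body": {
  "targets": [
    [0.3,0.3,2,0,-1],
    [0,0,4,0,-1],
    [0,0,4,0,-1],
    [0,0,4,0,-1],
    [0,0,2.5,0,-1],
    [0,0,1.5,0,-1],
    [0,0,0.6,0,-1],
    [0,0,0,0,-1],
    [0,0,0,0,-1]
  ]
}}

```text
t: 6.4
eef_pos: [0.516, -0.1303, 0.0601]
tool_rot: [0.001, 0.564, 0.826, 0.0]
contact_force: [0.4, -0.5, -0.6]
gripper_width: 0.57
grasp_force: 41.8
```

Call:
{"method": "carry_out", "body": {
  "targets": [
    [0,0,0.3,0,-1],
    [0,0,0.3,0,-1],
    [0,0,0.2,0,-1],
    [0,0,0,0,-1]
  ]
}}

```text
t: 6.8
eef_pos: [0.5156, -0.13, 0.0515]
tool_rot: [0.0, 0.564, 0.826, 0.0]
contact_force: [-1.0, 0.4, 1.9]
gripper_width: 0.572
grasp_force: 41.9
```

Call:
{"method": "carry_out", "body": {
  "targets": [
    [0,0,0.05,0,-1],
    [0,0,0,0,0.5],
    [0,0,0,0,0.5],
    [0,0,0,0,0.5],
    [0,0,0,0,0.5],
    [0,0,-2,0,0.5],
    [0,0,-4,0,0.5],
    [0,0,-4.5,0,0.5],
    [0,0,-4.5,0,0.5],
    [0,0,-4,0,0],
    [0,0,0,0,-1],
    [0,0,0,0,-1]
  ]
}}

```text
t: 8.0
eef_pos: [0.5157, -0.13, 0.2415]
tool_rot: [0.001, 0.564, 0.826, 0.001]
contact_force: [0.5, -0.7, -0.3]
gripper_width: 0.244
grasp_force: 0.0
```

```bash
python3 - <<'E'
from h import *
c,o,w=P("wrist"); cv2.imwrite("pics/w3.png",w[:,:,::-1]); print(o["eef_pos"],o["gripper_width"],o["q"].round(2))
th=np.radians(21.4); R=np.array([[np.cos(th),-np.sin(th)],[np.sin(th),np.cos(th)]]); t=np.array([.5343,-.1783])
print("tcp mixer",((o["eef_pos"][:2]-t)@R*1e3).round(1))
v=w.min(2)
m=(v>190).astype(np.uint8)
n,l,st,ce=cv2.connectedComponentsWithStats(m)
for i in range(1,n):
    if st[i,4]>300: print(st[i],ce[i].round(1),((onz("wrist",*ce[i],.084,c)-t)@R*1e3).round(1))
E
```

```text
[ 0.51574972 -0.12996226  0.24148128] 0.24356557281965463 [-0.31  0.25  0.53  1.91 -0.15  1.02  0.65]
tcp mixer [ 0.4 51.8]
[212 153 198   5 468] [305.  154.2] [ -6.1 106.6]
[ 568  160   57   71 1415] [591.5 194.3] [282.2  83.3]
[ 225  166  173  176 7961] [310.1 267.4] [-2.1  9. ]
[ 283  190   58   56 2504] [311.7 217.8] [-0.8 53.7]
[142 273  27  27 559] [154.7 286. ] [-149.9  -11.8]
[ 467  337  123   84 5021] [527.7 365.6] [ 249.5 -118.8]
[288 347  23  21 335] [296.9 359.2] [-15.4 -89.9]
[   0  367   54   80 1355] [ 18.2 409.3] [-449.2 -238. ]
```

View pics/w3.png

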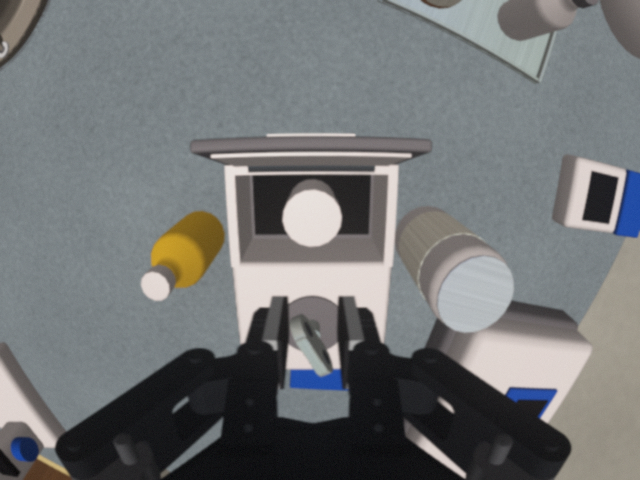

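The pot stands upright at about mixer (-1,54). The lid is still open at the image top (y≈147), so next I'll take the shut fingers out beyond it.

Call:
{"method": "carry_out", "body": {
  "targets": [
    [2,0,0,0,-1],
    [4,0,0,0,-1],
    [4,0,0,0,-1],
    [3.3,0,0,0,-1],
    [0,0,0,0,-1],
    [0,0,3.5,0,-1],
    [0,0,3.5,0,-1],
    [0,0,3.6,0,-1],
    [0,0,0,0,-1]
  ]
}}

```text
t: 8.95
eef_pos: [0.4626, -0.0073, 0.1302]
tool_rot: [-0.004, 0.564, 0.826, -0.004]
contact_force: [-1.0, 0.2, -0.5]
gripper_width: -0.003
grasp_force: 0.0
```

Call:
{"method": "carry_out", "body": {
  "targets": [
    [-1,0,0,0,-1],
    [-1.5,0,0,0,-1],
    [-1.5,0,0,0,-1],
    [-1.5,0,0,0,-1],
    [-1.5,0,0,0,-1],
    [-1.5,0,0,0,-1]
  ]
}}

```text
t: 9.55
eef_pos: [0.4989, -0.0852, 0.1367]
tool_rot: [-0.0, 0.564, 0.826, 0.001]
contact_force: [-0.9, 6.4, -1.5]
gripper_width: 0.002
grasp_force: 2.8
```

Call:
{"method": "carry_out", "body": {
  "targets": [
    [-1.5,0,0,0,-1],
    [-1.5,0,0,0,-1],
    [-1.5,0,0,0,-1],
    [-1.5,0,0,0,-1],
    [-1,0,0,0,-1],
    [0,0,0,0,-1]
  ]
}}

```text
t: 10.15
eef_pos: [0.5244, -0.1534, 0.1356]
tool_rot: [0.002, 0.565, 0.825, -0.0]
contact_force: [1.1, -2.6, 3.2]
gripper_width: -0.002
grasp_force: 1.6
```

Call:
{"method": "carry_out", "body": {
  "targets": [
    [0,0,0.8,0,-1],
    [0,0,0.8,0,-1],
    [0,0,0.8,0,-1],
    [0,0,0.8,0,-1],
    [0,0,0.4,0,-1],
    [0,0,0.2,0,-1],
    [0,0,0,0,-1]
  ]
}}

```text
t: 10.85
eef_pos: [0.5232, -0.1504, 0.0978]
tool_rot: [-0.001, 0.564, 0.826, 0.0]
contact_force: [-4.7, 0.8, 18.3]
gripper_width: -0.0
grasp_force: 9.3
```

Call:
{"method": "carry_out", "body": {
  "targets": [
    [0,0,0.1,0,-1],
    [0,0,0,0,-1],
    [0,0,-3,0,-1],
    [0,0,-4,0,-1],
    [0,0,-4,0,-1],
    [-2,0,-1,0,0],
    [-3,0,0,0,0],
    [-2.5,0,0,0,0],
    [0,0,0,0,0],
    [0,0,0,0,0]
  ]
}}

```text
t: 11.85
eef_pos: [0.5499, -0.2199, 0.2147]
tool_rot: [-0.001, 0.564, 0.826, -0.0]
contact_force: [0.3, 0.9, 0.3]
gripper_width: 0.499
grasp_force: 0.0
```

```bash
python3 - <<'E'
from h import *
c,o,w=P("wrist"); s=P("scene")[2]; t=P("top")[2]; print(o["eef_pos"],o["tool_rot"].round(3),o["gripper_width"],o["q"].round(2),o["joint_vel"].round(2))
out=np.zeros((480,780,3),np.uint8); out[:,:480]=w[:,80:560]; out[:240,480:780]=cv2.resize(s[130:250,190:340],None,fx=2,fy=2); out[240:,480:780]=cv2.resize(t[215:335,350:500],None,fx=2,fy=2)
cv2.imwrite("pics/c3.png",out[:,:,::-1]); cv2.imwrite("pics/w4.png",w[:,:,::-1])
E
```

```text
[ 0.54989161 -0.21991332  0.21467503] [-0.001  0.564  0.826 -0.   ] 0.4990371670207682 [-0.11  0.39  0.5   1.8  -0.22  1.01  0.85] [-0.02 -0.01 -0.02  0.01  0.    0.   -0.  ]
```

View pics/c3.png

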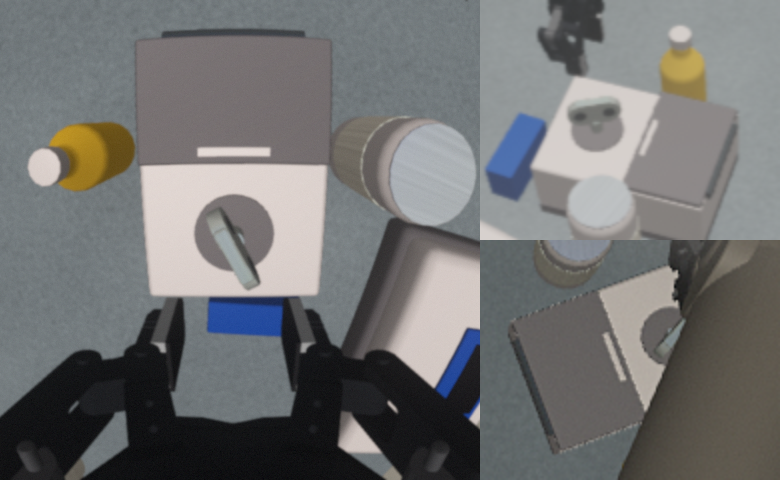

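The lid lies flat and shut on the rim in all three views. The key's top edge runs in the wrist picture from about (295,214) to (334,284). I'll work out its axis and angle.

```bash
python3 - <<'E'
from h import *
c=imaging.calibration("wrist"); o=bot.get_obs()
# top face ends: centre of each end edge
a=onz("wrist",295,212,.142,c);b=onz("wrist",333,286,.142,c); d=b-a
print(a,b,"mid",(a+b)/2,"len",np.hypot(*d),"ang",np.degrees(np.arctan2(d[1],d[0])))
h=[onz("wrist",*p,.09,c) for p in((194+80,232),(273+80,232),(234+80,195),(234+80,271))]; print("hub centre",np.mean(h,0),"tcp",o["eef_pos"])
E
```

```text
[ 0.52953825 -0.1968619 ] [ 0.56928103 -0.23337581] mid [ 0.54940964 -0.21511886] len 0.053969943301358285 ang -42.575428239240416
hub centre [ 0.5508098  -0.21986275] tcp [ 0.55029746 -0.2188026   0.21515063]
```

Call:
{"method": "carry_out", "body": {
  "targets": [
    [-0.1,0,0,-7,0],
    [0,0,0,-7,0],
    [0,0,0,-7,0],
    [0,0,1,-6.5,0],
    [0,0,3,0,0],
    [0,0,4,0,0],
    [0,0,3,0,0],
    [0,0,0,0,0],
    [0,0,0,0,-1],
    [0,0,0,0,-1],
    [0,0,0,0,-1],
    [0,0,0,0,-1]
  ],
  "force": 70
}}

```text
t: 13.2
eef_pos: [0.5521, -0.2219, 0.1078]
tool_rot: [0.001, 0.351, 0.936, 0.0]
contact_force: [-2.3, -0.5, 7.4]
gripper_width: 0.108
grasp_force: 69.3
```

```bash
python3 - <<'E'
from station import bot
o=bot.get_obs(); print(o["q"].round(2),o["torque"].round(3),o["contact_force"].round(1),o["gripper_width"]*85)
E
```

```text
[ 0.01  0.51  0.35  1.88 -0.24  0.79  1.34] [-0.059  0.568  0.145] [-2.3 -0.5  7.4] 9.204989958688087
```

Call:
{"method": "carry_out", "body": {
  "targets": [
    [0,0,0,5,-1],
    [0,0,0,8,-1],
    [0,0,0,8,-1],
    [0,0,0,8,-1],
    [0,0,0,8,-1],
    [0,0,0,8,-1],
    [0,0,0,8,-1],
    [0,0,0,8,-1],
    [0,0,0,8,-1],
    [0,0,0,8,-1],
    [0,0,0,8,-1],
    [0,0,0,5,-1]
  ]
}}

```text
t: 14.4
eef_pos: [0.5502, -0.222, 0.1078]
tool_rot: [-0.0, 0.912, 0.411, 0.0]
contact_force: [-8.3, 1.1, 13.8]
gripper_width: 0.106
grasp_force: 70.5
```

```bash
cat > st.py <<'E'
from station import bot
import numpy as np
o=bot.get_obs(); w,x,y,z=o["tool_rot"]
print(o["t"],o["eef_pos"].round(4),"q",o["q"].round(2),"tq",o["torque"].round(3),"F",o["contact_force"].round(1),"mm",o["gripper_width"]*85,"wing ang",round(np.degrees(np.arctan2(y*y-x*x,2*x*y))-90,1))
E
python3 st.py
```

```text
14.4 [ 0.5502 -0.222   0.1078] q [-0.27  0.61  0.77  1.9  -0.55  0.86  0.05] tq [0.203 1.819 0.143] F [-8.3  1.1 13.8] mm 8.969052150132642 wing ang -131.4
```

Call:
{"method": "carry_out", "body": {
  "targets": [
    [0,0,-0.1,8,-1],
    [0,0,0,8,-1],
    [0,0,0,8,-1],
    [0,0,0,8,-1],
    [0,0,0,8,-1],
    [0,0,0,8,-1],
    [0,0,0,8,-1],
    [0,0,0,8,-1],
    [0,0,0,8,-1],
    [0,0,0,8,-1],
    [0,0,0,8,-1],
    [0,0,0,0,-1]
  ]
}}

```text
t: 15.6
eef_pos: [0.5499, -0.2202, 0.1078]
tool_rot: [-0.001, 0.942, -0.336, -0.001]
contact_force: [-9.2, 6.2, 12.9]
gripper_width: 0.104
grasp_force: 69.9
```

```bash
python3 st.py
```

```text
15.6 [ 0.5499 -0.2202  0.1078] q [-0.47  0.82  1.14  1.91 -0.88  1.03 -1.2 ] tq [ 1.109  1.706 -0.046] F [-9.2  6.2 12.9] mm 8.8582240031592 wing ang -219.3
```

Call:
{"method": "carry_out", "body": {
  "targets": [
    [0,0,0,0,0],
    [0,0,0,0,0],
    [0,0,0,0,0],
    [0,0,-2.5,0,0],
    [0,0,-2.5,0,0],
    [0,0,0,-8,0],
    [0,0,0,-8,0],
    [0,0,0,-8,0],
    [0,0,0,-8,0],
    [0,0,0,-8,0],
    [0,0,0,-8,0],
    [0,0,0,-8,0]
  ]
}}

```text
t: 16.8
eef_pos: [0.5514, -0.2213, 0.157]
tool_rot: [0.0, 0.989, 0.15, 0.0]
contact_force: [-0.1, -0.2, -1.1]
gripper_width: 0.497
grasp_force: 0.0
```

Call:
{"method": "carry_out", "body": {
  "targets": [
    [0,0,0,-8,0],
    [0,0,0,-8,0],
    [0,0,0,-8,0],
    [0,0,0,-8,0],
    [0,0,0,-8,0],
    [0,0,0,-8,0],
    [0,0,0,-8,0],
    [0,0,0,-8,0],
    [0,0,0,-8,0],
    [0,0,0,-8,0],
    [0,0,0,-8,0],
    [0,0,0,-8,0]
  ]
}}

```text
t: 18.0
eef_pos: [0.5513, -0.2215, 0.1571]
tool_rot: [0.0, 0.551, 0.835, 0.0]
contact_force: [0.6, -0.4, -0.7]
gripper_width: 0.503
grasp_force: 0.0
```

Call:
{"method": "carry_out", "body": {
  "targets": [
    [0,0,0,-8,0],
    [0,0,0,-8,0],
    [0,0,0,-8,0],
    [0,0,0,-4,0],
    [0,0,0,0,0],
    [0,0,0,0,0]
  ]
}}

```text
t: 18.6
eef_pos: [0.5512, -0.2215, 0.157]
tool_rot: [0.0, 0.336, 0.942, 0.0]
contact_force: [0.6, -0.2, 0.1]
gripper_width: 0.501
grasp_force: 0.0
```

```bash
python3 st.py; python3 - <<'E'
from h import *
c,o,w=P("wrist"); print(o["joint_vel"].round(2)); cv2.imwrite("pics/w5.png",w[:,:,::-1])
E
```

```text
18.6 [ 0.5512 -0.2215  0.157 ] q [-0.04  0.45  0.41  1.85 -0.23  0.89  1.37] tq [ 0.023  0.047 -0.005] F [ 0.6 -0.2  0.1] mm 42.54771157972462 wing ang -39.3
[-0.    0.    0.01  0.   -0.    0.    0.  ]
```

View pics/w5.png

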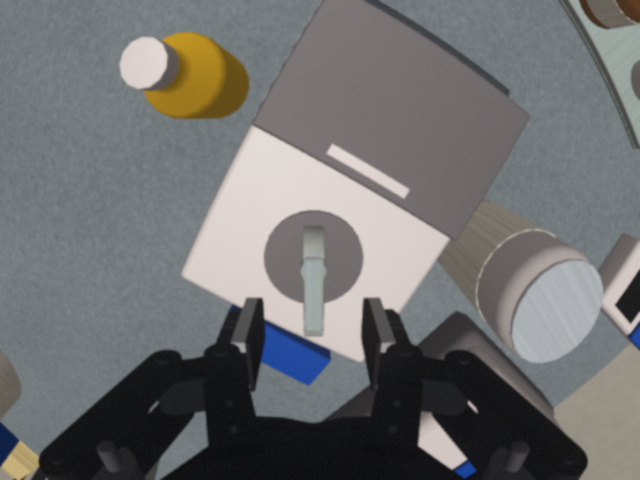

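The wrist view shows the wings (about (313,225) to (314,335)) lined up midway between the fingers at (250,340) and (375,340). The lid is still shut. I'll regrip and wind on.

Call:
{"method": "carry_out", "body": {
  "targets": [
    [0.1,0.05,2,0,0],
    [0,0,2.7,0,0],
    [0,0,0,0,0],
    [0,0,0,0,-1],
    [0,0,0,0,-1],
    [0,0,0,0,-1],
    [0,0,0,0,-1],
    [0,0,0,5,-1],
    [0,0,0,8,-1],
    [0,0,0,8,-1],
    [0,0,0,8,-1],
    [0,0,0,8,-1]
  ]
}}

```text
t: 19.85
eef_pos: [0.5511, -0.2212, 0.1113]
tool_rot: [0.001, 0.619, 0.786, 0.0]
contact_force: [-1.7, -1.6, 5.5]
gripper_width: 0.104
grasp_force: 69.3
```

Call:
{"method": "carry_out", "body": {
  "targets": [
    [0,0,0,8,-1],
    [0,0,0,8,-1],
    [0,0,0,8,-1],
    [0,0,0,8,-1],
    [0,0,0,8,-1],
    [0,0,0,8,-1]
  ]
}}

```text
t: 20.45
eef_pos: [0.5509, -0.2212, 0.1112]
tool_rot: [0.001, 0.885, 0.466, 0.0]
contact_force: [-3.7, -1.3, 6.5]
gripper_width: 0.106
grasp_force: 69.5
```

```bash
python3 st.py
```

```text
20.45 [ 0.5509 -0.2212  0.1112] q [-0.28  0.61  0.78  1.9  -0.55  0.86  0.17] tq [-0.307  0.761  0.222] F [-3.7 -1.3  6.5] mm 9.04987058418337 wing ang -124.4
```

Call:
{"method": "carry_out", "body": {
  "targets": [
    [0,0,0,6,-1],
    [0,0,0,5,-1],
    [0,0,0,4,-1],
    [0,0,0,0,-1]
  ]
}}

```text
t: 20.85
eef_pos: [0.5508, -0.2212, 0.1112]
tool_rot: [0.001, 0.937, 0.348, 0.0]
contact_force: [-3.2, -0.5, 9.0]
gripper_width: 0.108
grasp_force: 69.8
```

```bash
python3 st.py
```

```text
20.85 [ 0.5508 -0.2212  0.1112] q [-0.33  0.63  0.84  1.9  -0.61  0.88 -0.03] tq [-0.19   0.87  -0.041] F [-3.2 -0.5  9. ] mm 9.140104828826052 wing ang -139.3
```

Call:
{"method": "carry_out", "body": {
  "targets": [
    [0,0,0,3,-1],
    [0,0,0,3,-1],
    [0,0,0,0,-1]
  ]
}}

```text
t: 21.15
eef_pos: [0.5508, -0.2212, 0.1113]
tool_rot: [0.001, 0.954, 0.301, -0.0]
contact_force: [-5.3, -0.9, 10.3]
gripper_width: 0.103
grasp_force: 78.8
```

```bash
python3 st.py
```

```text
21.15 [ 0.5508 -0.2212  0.1113] q [-0.34  0.65  0.87  1.9  -0.63  0.89 -0.12] tq [-0.252  0.968  1.353] F [-5.3 -0.9 10.3] mm 8.791360108239118 wing ang -145.0
```

Call:
{"method": "carry_out", "body": {
  "targets": [
    [0,0,0,1.5,-1],
    [0,0,0,0,-1],
    [0,0,0,0,-1]
  ]
}}

```text
t: 21.45
eef_pos: [0.5508, -0.2212, 0.1113]
tool_rot: [0.001, 0.957, 0.29, -0.0]
contact_force: [-4.1, -1.3, 10.1]
gripper_width: 0.104
grasp_force: 90.9
```

```bash
python3 st.py
```

```text
21.45 [ 0.5508 -0.2212  0.1113] q [-0.35  0.65  0.88  1.9  -0.64  0.9  -0.13] tq [-0.323  1.004  1.819] F [-4.1 -1.3 10.1] mm 8.812493553095669 wing ang -146.3
```

The moment climbs to 1.8 N m, far above the spring, at the predicted angle (expected -142°), so the key is at its stop. I'll release straight up and look.

Call:
{"method": "carry_out", "body": {
  "targets": [
    [0,0,0,0,0.3],
    [0,0,0,0,0.3],
    [0,0,0,0,0.3],
    [0,0,0,0,0.3],
    [0,0,-2,0,0.3],
    [0,0,-4,0,0.3],
    [0,0,-4,0,0.3],
    [0,0,-3,0,0.3],
    [0,0,0,0,0.3],
    [0,0,0,0,0.3]
  ]
}}

```text
t: 22.45
eef_pos: [0.5508, -0.2201, 0.2399]
tool_rot: [-0.0, 0.958, 0.287, 0.001]
contact_force: [-0.2, -0.2, -0.9]
gripper_width: 0.648
grasp_force: 0.0
```

```bash
python3 st.py; python3 - <<'E'
from h import *
c,o,w=P("wrist"); s=P("scene")[2]
out=np.zeros((480,800,3),np.uint8); out[:,:440]=w[:,100:540]; out[:270,440:]=cv2.resize(s[120:390,180:540],(360,270))
cv2.imwrite("pics/c6.png",out[:,:,::-1]); cv2.imwrite("pics/w6.png",w[:,:,::-1])
E
```

```text
22.45 [ 0.5508 -0.2201  0.2399] q [-0.46  0.51  1.03  1.79 -0.48  1.12 -0.26] tq [-0.012  0.038 -0.08 ] F [-0.2 -0.2 -0.9] mm 55.119490168261784 wing ang -146.6
```

View pics/c6.png

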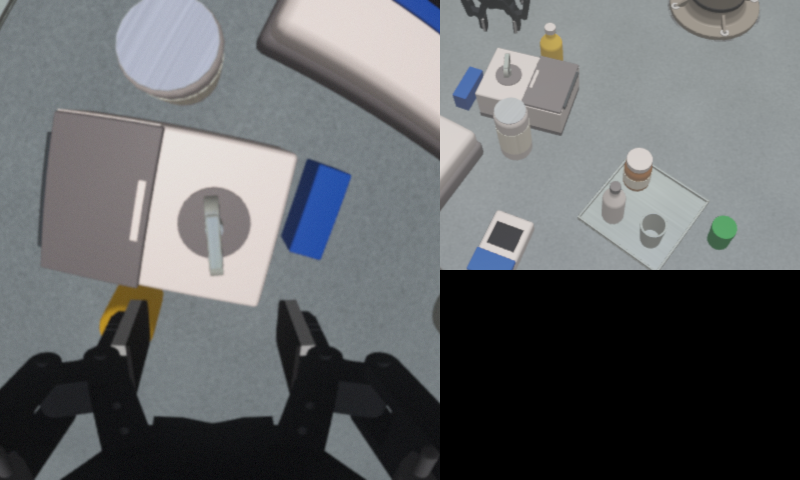

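The lid is shut, the key is released and lies about 16–19° counter-clockwise of the mixer's x axis (6.0 rad is equivalent to 16°). All the bystanders are standing. I'll do a finer check of the key angle.

```bash
python3 - <<'E'
from h import *
c=imaging.calibration("wrist"); g=cv2.imread("pics/w6.png").astype(float)
hub=g[185:290,285:345]; s=hub[...,0]-hub[...,2]  # steel is blue-greenish against the warm hub
m=(s>2).astype(np.uint8); m=cv2.morphologyEx(m,cv2.MORPH_OPEN,np.ones((3,3),np.uint8))
n,l,st,ce=cv2.connectedComponentsWithStats(m); i=1+st[1:,4].argmax(); print(st[i])
ys,xs=np.where(l==i); 
for lo in(.1,.35):
    k=(ys>st[i,1]+lo*st[i,3])&(ys<st[i,1]+.85*st[i,3])
    rows=np.unique(ys[k]); mid=[np.median(xs[ys==r]) for r in rows]; a,b=np.polyfit(rows,mid,1)
    P1,P2=[onz("wrist",285+a*r+b,185+r,.142,c) for r in(rows[0],rows[-1])]; d=P2-P1
    w=np.degrees(np.arctan2(d[1],d[0])); print("wing",w%180,"key a mod180",(21.4-w)%180,"want",np.degrees(6)%180)
E
```

```text
[ 21  32  17  52 649]
wing 35.800514214759914 key a mod180 165.5994857852401 want 163.77467707849394
wing 39.12539449345505 key a mod180 162.27460550654496 want 163.77467707849394
```

The key measures 162–166° (mod 180) against 163.8° for fully wound, which agrees with the hard stop I felt. Handing in.

```bash
python3 -c "
from station import bot
print(bot.hand_in())"
```

```text
the job is handed in; nothing more can be done
None
```

The pot is upright in the mixer's chamber with the lid pressed fully shut, the key is wound to its stop and released, the other items are still standing, and the job was handed in at about 22.5 s of the 72 s allowed.

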